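# Index the sample carousel to the pick-up mark and lock it

### The arm

A 7-joint arm with a two-finger parallel gripper is mounted at the origin on the work surface. World frame = base frame: x ahead of the robot, y to its left, z up, the work surface at z = 0. Lengths are in m, angles in rad, forces in N, time in s.
With the tool pointing down it reaches from about 0.425 to 0.925 m from the base axis. Payload 6.8 kg.
Tool frame: the origin (TCP) lies at the very end of the fingers, on their centre line; the grasp point (between the pads) lies r.grip_depth behind it (r.grip_depth is the distance from the TCP to the grasp point, in m); z points along the fingers, x is the direction in which the jaws open and shut, and the axes are right-handed (so a half turn about z gives the same grasp; the last joint's range is limited). The gripper opens to 85 mm and grips with 20 to 120 N. Pads are 22 mm wide; open, the fingers measure 114 mm over their backs; the gripper's body (76 mm by 85 mm) begins 54 mm behind the grasp point. The pads swing forward as they close: fully open they stand 13 mm farther back than shut.
Start: joints at [1.083, 0.477, 0.022, 1.555, -0.011, 1.109, -0.083], TCP at [0.25, -0.627, 0.231] pointing down, gripper open.
Joint ranges: [-2.96, 2.96], [-0.34, 2.1], [-1.41, 1.46], [0.24, 2.44], [-1.37, 4.51], [0.17, 1.92], [-2.96, 2.96]. Speed limits (rad/s): [2.39, 2.39, 3.14, 3.14, 3.14, 3.14, 3.14].

### API

Orientations are given as a rotation vector (axis times angle).
In Python, from bench import readout, grab_frame, workorder, r gives the robot as it stands.
- The arm moves only by the shell command python3 -m handwheel 'ROWS' [FORCE]. ROWS is text: rows parted by semicolons, each of 7 numbers parted by spaces: the shift along the tool's x, y, z in mm, then the turn, a rotation vector about the tool's x, y, z in degrees, then the finger opening in mm, from 0 to 85.4. A call has 1 to 12 rows; each row is the pose to reach, as a shift and turn from the pose commanded when the call began, along the tool's axes at that moment; what a row does not reach only later rows make up. A row lasts 1/8 s, in which the tool goes at most 62.5 mm and 10.7 degrees, less where a joint would pass 70% of its speed; a pose out of reach is approached as far as the arm can. A call with a gripper value outside its range is refused whole. The fingers move at their own pace and stop on an object; FORCE is the grip in N (left out, the last holds). Time passes only in rows, so rows that repeat a pose let the fingers close. It gives the time, the measured TCP pose, the force and the opening at its end, in the units of the state.
- readout.get_obs(): the state, without advancing time (a new reading comes with each control period).
- grab_frame(name): name is "side" or "top"; returns a dict with "pixels" (400x640x3 uint8, red, green, blue), "fx", "fy", "cx", "cy" (pixels), "D" ([k1, k2, p1, p2, k3] as OpenCV has them; the pictures are not rectified), "rvec" (rotation vector, rad) and "tvec" (3), from world to camera coordinates, as OpenCV has them. Camera axes: x right, y down, z forward; pixel columns grow to the right and rows downward; lengths in m; the calibration is good to about 2 mm. A picture is of the moment at which its call begins. There is no depth.
- workorder.hand_in(): hands the job in, once; it reports no verdict.
The state is a dict: "clock": time; "joints": joint angles; "qvel": joint speeds; "tau": joint torques, N m; "tcp_pos": TCP position; "orientation": TCP orientation; "contact_force": force on the tool from outside, world axes, zero at the start; "moment": the same for the moment, N m; "grip_width": finger opening in m.
Only numpy, scipy, OpenCV 4.12 (cv2) and the standard library are available. Lean on these libraries where they do the work, as an engineer would, in place of code of your own. Each camera call takes 0.05 s, during which the arm holds its last target.

### The job

On the decapping bench, turn the sample carousel until its one blue-capped tube stands at the yellow-headed post (not the grey one) and the carousel has dropped into its notch there. Then slide the black lock grip towards the carousel, fully home against its stop, and let go. Leave the other things on the bench where they are.

Things in the scene. Friction and masses are not known exactly. Their poses are not given: they have to be found in the camera images.
- station: Fixed indexing station, grey base plate 320 x 420 x 12 mm. Origin: on the carousel's upright turning axis, at bench level. On its -y side is the lock's white housing, 60 mm wide, y = -251 to -136 mm, top at z = 60 mm. A spring-ball detent block stands at y = +142 mm (z up to 48 mm). The two posts stand on its x axis, at x = +142 and -142 mm.
- carousel (a joint): Angle of the carousel (rad, endless, counter-clockwise from above): bearing of the blue-capped tube from the station's +x axis. A spring ball clicks into a notch at every multiple of 45 degrees: it centres the carousel from about 3 degrees off and yields at about 0.2 N m; elsewhere light friction holds it. Needed: 0 or pi, whichever faces the yellow-headed post, 0.8 to 2.35 rad away.
- carousel_handle (a point): Middle of the carousel's red bail handle, on the turning axis, 158 mm above the bench: a bar 98 mm long, 12 wide, 14 high on two end posts, 51 mm free beneath. Its x axis runs along the bar towards the blue-capped tube. The carousel is a white two-tier disc 230 mm across, upper disc top at z = 100 mm, capped tubes near its rim (tops at z = 130 mm).
- blue_tube (a point): Centre of the top of the blue cap (24 mm wide, 130 mm above the bench, 95 mm from the turning axis); all the other caps on the carousel are orange and 17 mm wide.
- pointer: The yellow-headed post, the mark to turn the blue-capped tube to: steel stem, yellow head 25 mm wide, top at 140 mm above the station plate; origin at its foot on the plate, 142 mm from the turning axis, on the station's +x or -x side. Fixed.
- idle_post: A like post with a grey head on the other side; not the target. Fixed.
- lock (a joint): Travel of the lock slide (m): 0 = withdrawn, 0.030 = fully home against its stop. It slides along the station's +y, towards the carousel; its steel bolt enters a 14 mm notch of the carousel's rim and is blocked by the rim when no notch faces it. About 2.5 N of friction; it stays where it is left.
- lock_top (a point): Middle of the top of the black lock grip, 104 mm above the bench, above the white housing. The grip is 26 mm wide along the station's x, 20 mm along its y and 42 mm high (z 62 to 104 mm); axes as the station's.
- cap_jar: Small jar, 38 mm wide, 50 mm high, standing on the station plate beside the lock. Origin under its centre.
- forceps: Steel forceps, 110 x 22 x 5 mm, lying on the station plate on the other side of the lock. Origin under its centre, length along its y.
- tube_rack: Black rack of capped tubes, 200 x 75 x 103 mm. Origin under its centre.
- disinfectant: White bottle with blue cap, 72 mm wide, 200 mm high. Origin under its centre.

How it is judged:
On the way, in this order (a step that is already met when the one before it is completed fails the run):
1. the blue-capped tube stands at the yellow-headed post, within 5 mm sideways, and the carousel is at rest, before the lock is slid home (y of blue_tube in the frame of station between -0.005 and 0.005 m and horizontal distance between blue_tube and pointer below 0.07 m and velocity of joint carousel between -0.05 and 0.05 rad/s and value of joint lock below 0.02 m), for 0.2 s.
2. the lock slide is home (y of blue_tube in the frame of station between -0.005 and 0.005 m and horizontal distance between blue_tube and pointer below 0.07 m and value of joint lock above 0.0275 m), for 0.2 s.
At the end, for the whole second after the job is handed in: The blue-capped tube stands at the yellow-headed post (within 5 mm sideways of the line from the axis to the post), the carousel is still, the lock slide is within 2.5 mm of its stop, and nothing else was moved more than 25 mm (all of step 2 and velocity of joint carousel between -0.05 and 0.05 rad/s); the robot touches nothing.
It fails at once if the jar or the forceps on the station was moved more than 25 mm or tipped over (distance of any of cap_jar, forceps from where it was at the start of the episode above 0.025 m or angle between any of cap_jar, forceps's own z axis and vertical above 0.4 rad).
It fails at once if another thing on the bench was moved more than 25 mm or tipped over (distance of any of tube_rack, disinfectant from where it was at the start of the episode above 0.025 m or angle between any of tube_rack, disinfectant's own z axis and vertical above 0.4 rad).
It also fails if it takes over 58 s, if anything falls off the work surface, if the arm or the gripper's body presses on something with over 40 N, if the wrist force passes 120 N, or if a joint passes its speed limit or range.

## Working session

There is one attempt and no reset: what is moved stays moved. The work goes in short steps, Python scripts to look and compute and a shell command to move; the robot and the scene stay as the last step left them, time stands still between calls to the robot, and variables do not carry over. Pictures are saved under pics/ and viewed, and the job is handed in when it is done.

```bash
mkdir -p pics; ls
python3 - <<'E'
from bench import readout, grab_frame, r
import cv2
o=readout.get_obs(); print(o); print(r.grip_depth)
for n in("side","top"):
    f=grab_frame(n); cv2.imwrite(f"pics/{n}0.png",f["pixels"][:,:,::-1])
    print({k:v for k,v in f.items() if k!="pixels"})
E
```

```text
pics
{'clock': 0.0, 'joints': array([ 1.08287026,  0.47781954,  0.02232048,  1.5564905 , -0.01151985,
        1.10925849, -0.0831302 ]), 'qvel': array([-0.00165235, -0.00045062,  0.00047597,  0.00029453,  0.0003756 ,
        0.00109507, -0.00071401]), 'tau': array([-6.36540717e-04, -5.96446824e+01,  1.60786439e+00, -2.81201541e+01,
        1.24084018e-02,  9.14200995e-03,  8.80572884e-06]), 'tcp_pos': array([ 0.25004051, -0.62633197,  0.2302958 ]), 'orientation': array([-2.60006915e+00,  1.76162406e+00,  2.49701037e-03]), 'contact_force': array([ 1.07766627, -0.91038564,  0.79625343]), 'moment': array([-0.03672406,  0.04314658, -0.01322419]), 'grip_width': 0.08542180964144092}
0.0187
{'fx': 478.6585036266666, 'fy': 478.6585036266666, 'cx': 317.06548826804413, 'cy': 202.05010425720022, 'D': array([0.02719827, 0.        , 0.        , 0.        , 0.        ]), 'rvec': array([ 2.22399349, -0.21412015,  0.11389244]), 'tvec': array([-0.51399086,  0.22049657,  1.11518982])}
{'fx': 502.5055614887296, 'fy': 502.5055614887296, 'cx': 312.0594115101853, 'cy': 189.0371722110195, 'D': array([-0.15718178,  0.        ,  0.        ,  0.        ,  0.        ]), 'rvec': array([ 2.15859163, -2.1335237 ,  0.15412395]), 'tvec': array([0.09878951, 0.57289803, 1.52080894])}
```

View pics/side0.png

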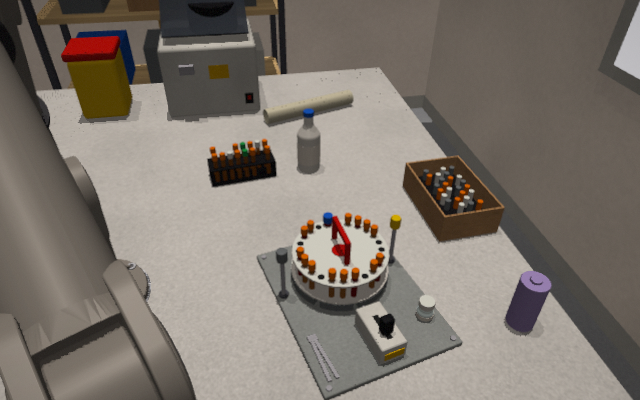

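View pics/top0.png

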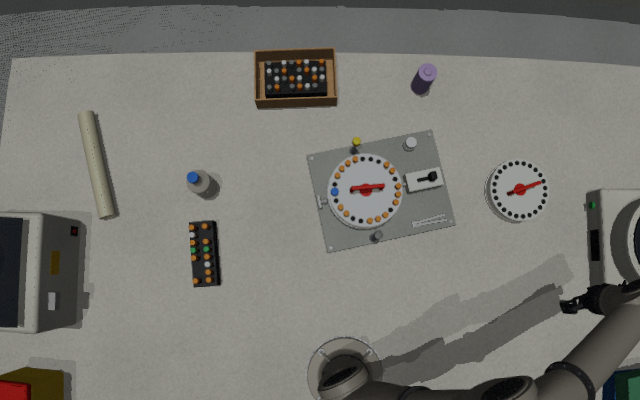

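The side view shows the carousel at about (340,260), blue cap at (328,219), yellow post at (395,222) and grey post at (281,257). In the top view the blue cap is at (334,191), yellow head at (357,141), grey head at (377,236) and lock grip at (432,177). So the yellow post is on the station's +x side, and the blue tube sits about +85° from it.

```bash
cat > h.py <<'E'
import numpy as np, cv2
from bench import grab_frame, readout
def K(f): return np.array([[f["fx"],0,f["cx"]],[0,f["fy"],f["cy"]],[0,0,1]])
def ray(f,uv):
    p=cv2.undistortPoints(np.array([[uv]],float),K(f),f["D"])[0,0]
    R=cv2.Rodrigues(f["rvec"])[0]; return -R.T@f["tvec"], R.T@np.array([p[0],p[1],1.])
def onz(f,uv,z):
    c,d=ray(f,uv); return c+d*(z-c[2])/d[2]
def tri(fa,a,fb,b):
    c1,d1=ray(fa,a); c2,d2=ray(fb,b)
    s=np.linalg.lstsq(np.c_[d1,-d2],c2-c1,rcond=None)[0]
    p,q=c1+s[0]*d1,c2+s[1]*d2; return (p+q)/2,np.linalg.norm(p-q)
def proj(f,P): return cv2.projectPoints(np.array([P],float),f["rvec"],f["tvec"],K(f),f["D"])[0].ravel()
def mask(f,lo,hi,box):
    h=cv2.cvtColor(f["pixels"],cv2.COLOR_RGB2HSV); m=cv2.inRange(h,np.array(lo),np.array(hi))
    z=np.zeros_like(m); x0,y0,x1,y1=box; z[y0:y1,x0:x1]=m[y0:y1,x0:x1]; return z
def blobs(m,n=4):
    k,_,s,c=cv2.connectedComponentsWithStats(m)
    return sorted([(int(s[i,4]),c[i].round(1).tolist(),s[i,:4].tolist()) for i in range(1,k)],reverse=True)[:n]
E
python3 - <<'E'
from h import *
S,T=grab_frame("side"),grab_frame("top")
B=(100,120,50),(125,255,255); Y=(22,140,80),(35,255,255); R=(0,180,50),(4,255,255); Kk=(0,0,0),(180,255,40)
for n,f,bx in(("side",S,(260,190,450,380)),("top",T,(300,125,460,255))):
    for c,m in(("blue",B),("yel",Y),("red",R),("blk",Kk)): print(n,c,blobs(mask(f,*m,bx)))
cv2.imwrite("pics/t1.png",cv2.resize(T["pixels"][120:260,295:465,::-1],None,fx=4.5,fy=4.2,interpolation=cv2.INTER_CUBIC))
cv2.imwrite("pics/s1.png",cv2.resize(S["pixels"][190:390,250:460,::-1],None,fx=3,fy=3,interpolation=cv2.INTER_CUBIC))
E
```

```text
side blue [(83, [327.5, 218.0], [324, 213, 8, 11])]
side yel [(119, [395.1, 221.4], [390, 215, 11, 14]), (50, [393.8, 352.3], [385, 347, 19, 13]), (1, [401.0, 353.0], [401, 353, 1, 1]), (1, [396.0, 355.0], [396, 355, 1, 1])]
side red [(398, [340.6, 240.9], [332, 217, 18, 48]), (1, [300.0, 258.0], [300, 258, 1, 1])]
side blk [(295, [385.2, 324.3], [374, 314, 20, 24]), (139, [440.6, 202.4], [428, 190, 22, 25]), (136, [336.0, 306.8], [320, 302, 33, 9]), (84, [369.6, 299.8], [357, 290, 26, 17])]
top blue [(43, [334.1, 191.1], [331, 188, 7, 7])]
top yel [(49, [356.1, 140.7], [353, 137, 7, 8])]
top red [(187, [366.5, 188.2], [351, 184, 33, 12])]
top blk [(91, [429.1, 176.8], [417, 172, 20, 9]), (12, [394.8, 178.7], [393, 177, 4, 4]), (11, [360.4, 220.5], [359, 219, 4, 4]), (10, [353.9, 151.4], [352, 149, 5, 5])]
```

View pics/t1.png

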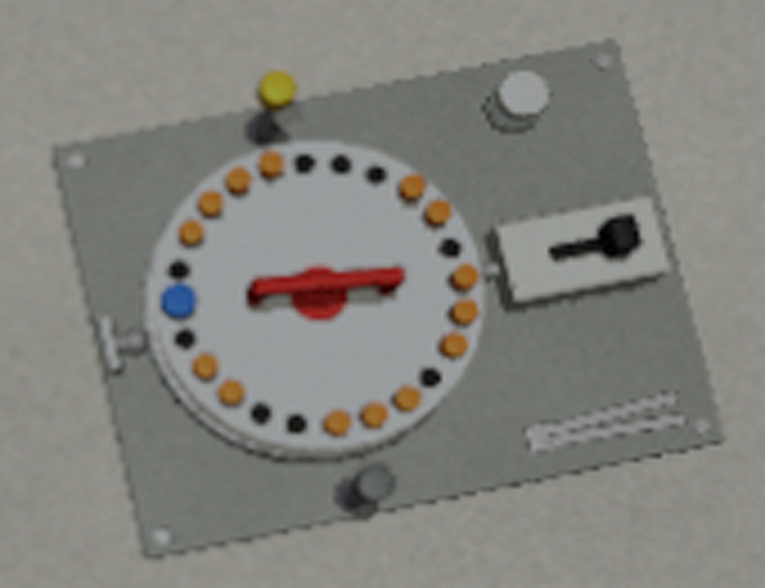

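View pics/s1.png

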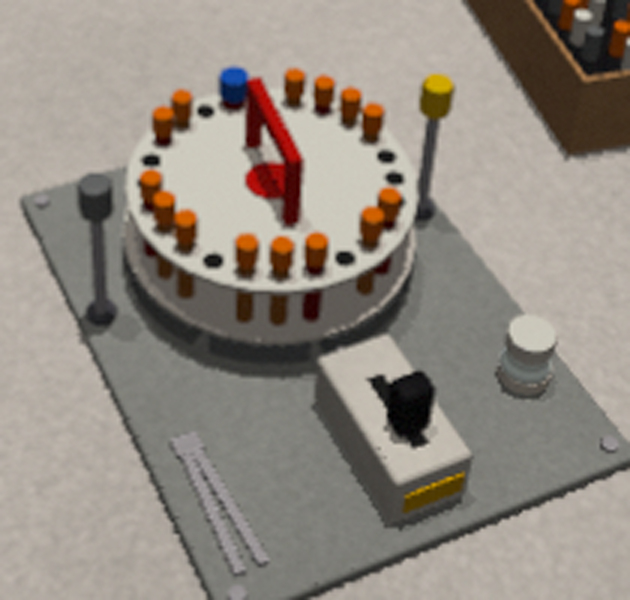

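Run:
```python
from h import *
S,T=grab_frame("side"),grab_frame("top")
# screws from zoomed top: px/4.5+295, py/4.2+120
t=lambda x,y:(x/4.5+295-.4,y/4.2+120-.4)
s=lambda x,y:(x/3+250-.3,y/3+190-.3)
sc={k:(onz(T,t(*a),.014),onz(S,s(*b),.014)) for k,a,b in(("++",(75,160),(609,444)),("+-",(604,60),(609,444)),("-+",(162,538),(41,201)),("--",(701,426),(236,593)))}
for k,v in sc.items(): print(k,v[0].round(4),v[1].round(4))
y=tri(T,(356.1,140.7),S,(395.1,221.4)); print("yel",y)
g=tri(T,t(376,484),S,s(95,197)); print("grey",g)
b=tri(T,(334.1,191.1),S,(327.5,218)); print("blue",b, onz(T,(334.1,191.1),.128))
d=(y[0]-g[0]); print("post axis deg",np.degrees(np.arctan2(d[1],d[0])),np.linalg.norm(d), (y[0]+g[0])/2)
print("handle top ends", onz(T,t(250,285),.16), onz(T,t(403,272),.16))
print("hub", onz(T,t(321,293),.10))
print("lock", onz(T,t(622,235),.104), onz(S,s(412,383),.104))
cs=[sc[k][0] for k in("++","+-","-+","--")]
print("mean",np.mean(cs,0)); 
for a,c in((0,1),(2,3),(0,2),(1,3)):
    e=cs[a]-cs[c]; print(np.degrees(np.arctan2(e[1],e[0])),np.linalg.norm(e))
```

```text
++ [0.6768 0.1092 0.014 ] [ 0.7623 -0.272   0.014 ]
+- [ 0.7612 -0.2718  0.014 ] [ 0.7623 -0.272   0.014 ]
-+ [0.3915 0.0455 0.014 ] [0.3952 0.0449 0.014 ]
-- [ 0.4782 -0.3349  0.014 ] [ 0.48   -0.3339  0.014 ]
yel (array([ 0.70435876, -0.02360897,  0.13815743]), np.float64(0.0008665511860649596))
grey (array([ 0.42687063, -0.08704977,  0.13891138]), np.float64(0.0013552873015536544))
blue (array([0.55592966, 0.04011311, 0.11926683]), np.float64(0.0018516440995505652)) [0.55376301 0.04058922 0.128     ]
post axis deg 12.877933677284876 0.284648847833321 [ 0.56561469 -0.05532937  0.13853441]
handle top ends [ 0.56034073 -0.00417463  0.16      ] [ 0.57052341 -0.10246571  0.16      ]
hub [ 0.56409327 -0.05604574  0.1       ]
lock [ 0.60806334 -0.25920229  0.104     ] [ 0.61178045 -0.26245299  0.104     ]
mean [ 0.57694589 -0.11297984  0.014     ]
102.48899904131135 0.39031421075966904
102.83004733258329 0.39015633383811904
12.583900865731488 0.2923286604164864
12.552103972483055 0.2900060763823484
```

```bash
cat >> h.py <<'E'
from scipy.spatial.transform import Rotation as Ro
AX=np.array([.5655,-.0555]); HD=12.7
def go(pos,yaw):
    """tool-frame shift (mm) and turn (deg) to world TCP pos, tool down, tool x at world yaw"""
    o=readout.get_obs(); R0=Ro.from_rotvec(o["orientation"]); c,s=np.cos(np.radians(yaw)),np.sin(np.radians(yaw))
    Rt=Ro.from_matrix(np.array([[c,s,0],[s,-c,0],[0,0,-1.]]))
    print("clock",o["clock"],"tcp",o["tcp_pos"].round(4),"yaw",np.degrees(np.arctan2(*R0.as_matrix()[[1,0],0])).round(2),"F",o["contact_force"].round(1),"w",round(o["grip_width"]*1e3,1),"j7",o["joints"][6].round(2))
    print("shift",(R0.inv().apply(np.array(pos)-o["tcp_pos"])*1e3).round(1),"turn",np.degrees((R0.inv()*Rt).as_rotvec()).round(2))
E
python3 - <<'E'
from h import *
go([*AX,.235],6)
E
```

```text
clock 0.3 tcp [ 0.2502 -0.6267  0.231 ] yaw -68.24 F [-0.3  0.1 -1. ] w 85.3 j7 -0.08
shift [-413.6 -504.6   -3.8] turn [-2.000e-02  3.000e-02 -7.424e+01]
```

```bash
python3 -m handwheel '-20 -25 -10 0 0 -4 60;-60 -73 -10 0 0 -11 60;-100 -122 -10 0 0 -18 60;-140 -171 -10 0 0 -25 60;-180 -220 -10 0 0 -32 60;-220 -268 -10 0 0 -39 60;-260 -317 -10 0 0 -46 60;-300 -366 -10 0 0 -53 60;-335 -409 -8 0 0 -60 60;-370 -451 -6 0 0 -67 60;-400 -488 -4 0 0 -72 60;-414 -505 -4 0 0 -74 60' 30
python3 - <<'E'
from h import *
go([*AX,.139],6)
for n in("side","top"): cv2.imwrite(f"pics/{n}2.png",grab_frame(n)["pixels"][:,:,::-1])
E
```

```text
clock: 1.8
tcp_pos: [0.5666, -0.0522, 0.2353]
orientation: [-3.136, -0.165, -0.0]
contact_force: [-0.3, 0.2, -0.6]
grip_width: 0.0599
clock 1.8 tcp [ 0.5666 -0.0522  0.2353] yaw 6.04 F [-0.3  0.2 -0.6] w 59.9 j7 -0.08
shift [-1.5  3.3 96.3] turn [-0.06 -0.02  0.04]
```

View pics/side2.png

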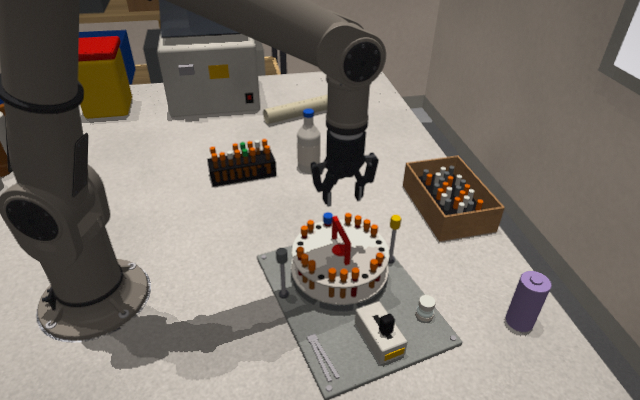

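The gripper hangs at (345,175), above the red handle at (341,240), with the jaws across the bar. I'll descend next.

```bash
python3 -m handwheel '-1 2 20 0 0 0 60;-1 3 50 0 0 0 60;-1 3 75 0 0 0 60;-1 3 96 0 0 0 60;-1 3 96 0 0 0 60'
python3 - <<'E'
from h import *
go([*AX,.139],6)
S,T=grab_frame("side"),grab_frame("top")
cv2.imwrite("pics/s3.png",cv2.resize(S["pixels"][150:350,250:450,::-1],None,fx=3,fy=3,interpolation=cv2.INTER_CUBIC))
E
```

```text
clock: 2.52
tcp_pos: [0.5632, -0.0608, 0.1379]
orientation: [3.137, 0.152, -0.006]
contact_force: [0.5, 0.5, -0.7]
grip_width: 0.0601
clock 2.525 tcp [ 0.5632 -0.0608  0.1379] yaw 5.55 F [ 0.5  0.5 -0.7] w 60.1 j7 -0.13
shift [ 2.8 -5.1 -1.1] turn [ 0.04  0.23 -0.45]
```

View pics/s3.png

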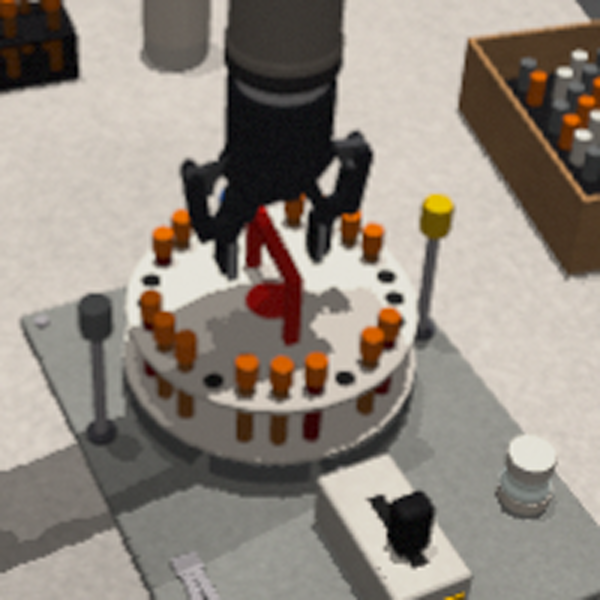

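The fingers straddle the red bar (zoomed bar top about (275,250)). The position is about 5 mm off along the bar because the last reading lagged. I'll correct it, let the arm settle, and close.

```bash
python3 -m handwheel '3 -5 -1 0 0 -0.4 60;3 -5 -1 0 0 -0.4 60;3 -5 -1 0 0 -0.4 60' 25; python3 -m handwheel '0 0 0 0 0 0 9;0 0 0 0 0 0 9;0 0 0 0 0 0 9;0 0 0 0 0 0 9;0 0 0 0 0 0 9;0 0 0 0 0 0 9;0 0 0 0 0 0 9' 25
python3 - <<'E'
from h import *
go([*AX,.139],6)
E
```

```text
clock: 3.0
tcp_pos: [0.5678, -0.0529, 0.1408]
orientation: [3.137, 0.169, 0.001]
contact_force: [-0.3, -0.2, -0.8]
grip_width: 0.0602
clock: 3.88
tcp_pos: [0.566, -0.0533, 0.1402]
orientation: [3.137, 0.168, -0.005]
contact_force: [-6.0, -0.1, 5.3]
grip_width: 0.0114
clock 3.875 tcp [ 0.566  -0.0533  0.1402] yaw 6.13 F [-6.  -0.1  5.3] w 11.4 j7 -0.13
shift [-0.7  2.2  1.2] turn [0.02 0.19 0.13]
```

```bash
python3 -m handwheel '-1 2 0 0 0 3 9;-1 2 0 0 0 10 9;-1 2 0 0 0 18 9;-1 2 0 0 0 26 9;-1 2 0 0 0 34 9;-1 2 0 0 0 42 9;-1 2 0 0 0 50 9;-1 2 0 0 0 58 9;-1 2 0 0 0 66 9;-1 2 0 0 0 73 9;-1 2 0 0 0 79 9;-1 2 0 0 0 83.4 9' 25;  python3 -m handwheel '0 0 0 0 0 0 9;0 0 0 0 0 0 9;0 0 0 0 0 0 9'
python3 - <<'E'
from h import *
go([*AX,.139],12.7-90)
S,T=grab_frame("side"),grab_frame("top")
cv2.imwrite("pics/s4.png",cv2.resize(S["pixels"][150:350,250:450,::-1],None,fx=3,fy=3,interpolation=cv2.INTER_CUBIC))
cv2.imwrite("pics/t4.png",cv2.resize(T["pixels"][120:260,295:465,::-1],None,fx=4.5,fy=4.2,interpolation=cv2.INTER_CUBIC))
E
```

```text
clock: 5.38
tcp_pos: [0.5668, -0.0539, 0.1402]
orientation: [-2.452, 1.962, 0.001]
contact_force: [-0.4, 1.6, -0.2]
grip_width: 0.0116
clock: 5.75
tcp_pos: [0.5669, -0.054, 0.1403]
orientation: [-2.455, 1.958, 0.001]
contact_force: [0.7, 5.5, -1.0]
grip_width: 0.0114
clock 5.75 tcp [ 0.5669 -0.054   0.1403] yaw -77.15 F [ 0.7  5.5 -1. ] w 11.4 j7 -1.43
shift [1.2 1.7 1.3] turn [-0.02  0.07  0.15]
```

View pics/s4.png

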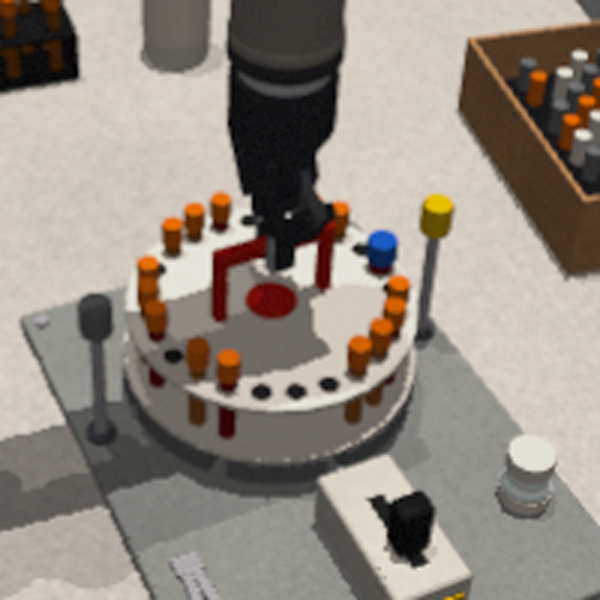

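View pics/t4.png

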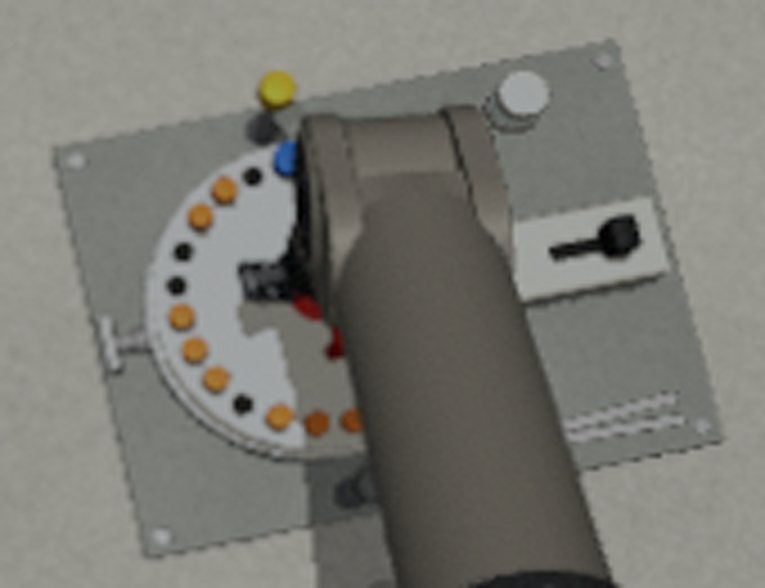

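The blue cap now sits by the yellow post: zoomed side view (382,248) against (437,215). I'll release it gently so the detent centres it, then lift.

```bash
python3 -m handwheel '0 0 0 0 0 0 20;0 0 0 0 0 0 40;0 0 0 0 0 0 50;0 0 0 0 0 0 50;0 0 -25 0 0 0 50;0 0 -70 0 0 0 50;0 0 -100 0 0 0 50;0 0 -100 0 0 0 50'
python3 - <<'E'
from h import *
S,T=grab_frame("side"),grab_frame("top")
B=(100,120,50),(125,255,255)
bs=blobs(mask(S,*B,(300,190,450,300)));bt=blobs(mask(T,*B,(340,140,420,240)));print(bs,bt)
b,e=tri(T,bt[0][1],S,bs[0][1]); print(b,e)
for p in (b[:2], onz(S,bs[0][1],.119)[:2]):
    d=p-AX; print("bearing-HD",np.degrees(np.arctan2(d[1],d[0]))-HD, np.linalg.norm(d))
L=AX+.2107*np.array([np.sin(np.radians(HD)),-np.cos(np.radians(HD))]); print(L)
go([*L,.24],12.7-90)
cv2.imwrite("pics/s5.png",cv2.resize(S["pixels"][150:350,250:450,::-1],None,fx=3,fy=3,interpolation=cv2.INTER_CUBIC))
cv2.imwrite("pics/t5.png",cv2.resize(T["pixels"][120:260,295:465,::-1],None,fx=4.5,fy=4.2,interpolation=cv2.INTER_CUBIC))
E
```

```text
clock: 6.85
tcp_pos: [0.5685, -0.0553, 0.2431]
orientation: [-2.452, 1.959, -0.007]
contact_force: [0.2, -0.4, -0.5]
grip_width: 0.0499
[(98, [376.7, 232.5], [372, 227, 10, 12])] [(46, [359.0, 157.5], [356, 154, 7, 8])]
[ 0.65775313 -0.03375485  0.11991909] 0.0014415133150274574
bearing-HD 0.5631923242903003 0.09478127906881235
bearing-HD 1.0088188569641456 0.09612633406987288
[ 0.6118216  -0.26104513]
clock 6.95 tcp [ 0.5665 -0.0552  0.24  ] yaw -77.24 F [ 0.5 -0.7  0.6] w 49.7 j7 -1.41
shift [210.8   1.3   0. ] turn [ 0.01 -0.01  0.06]
```

View pics/s5.png

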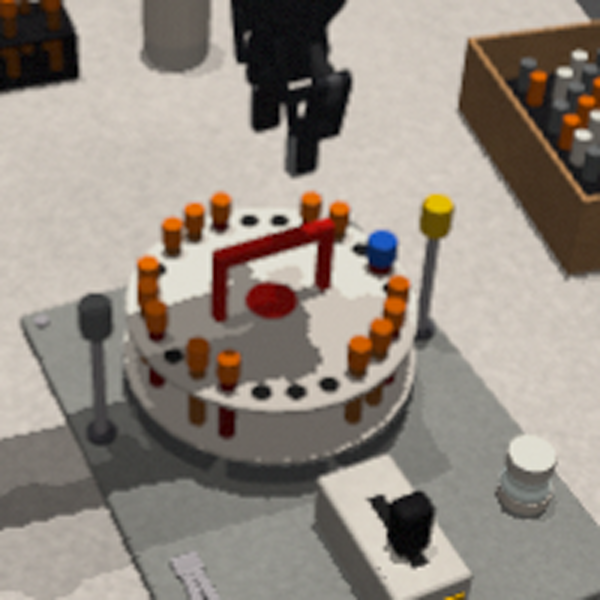

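View pics/t5.png

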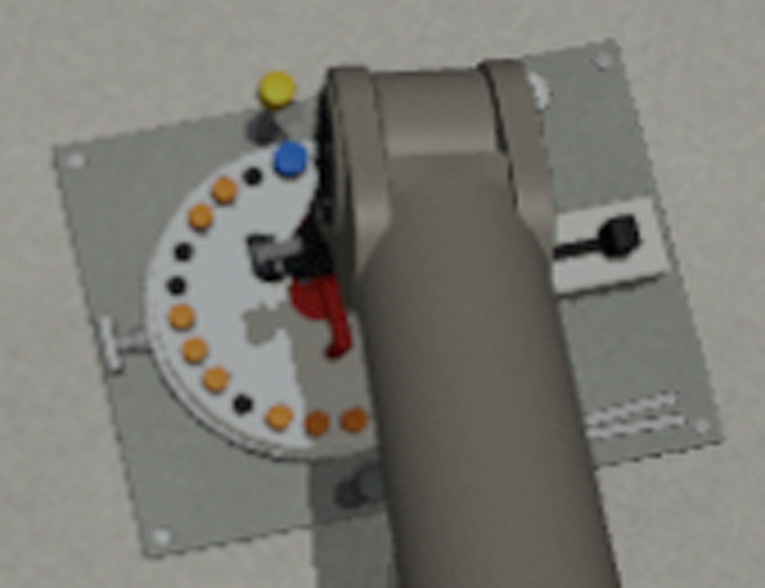

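Blue cap is now in line with the yellow post (triangulated within about 0.6°, roughly 1 mm) and has held since release. I'll move over the black lock grip (zoomed top view (622,235)).

```bash
python3 -m handwheel '20 0 0 0 0 0 50;65 1 0 0 0 0 50;110 1 0 0 0 0 50;155 1 0 0 0 0 50;190 1 0 0 0 0 50;211 1 0 0 0 0 50;211 1 0 0 0 0 50;211 1 0 0 0 0 50;211 1 0 0 0 0 50'
python3 - <<'E'
from h import *
S,T=grab_frame("side"),grab_frame("top")
go([.6118,-.261,.078],12.7-90)
print(blobs(mask(S,(0,0,0),(180,255,40),(365,300,405,345))),blobs(mask(T,(0,0,0),(180,255,40),(410,165,450,190))))
cv2.imwrite("pics/s6.png",cv2.resize(S["pixels"][190:390,250:460,::-1],None,fx=3,fy=3,interpolation=cv2.INTER_CUBIC))
E
```

```text
clock: 8.07
tcp_pos: [0.6127, -0.2592, 0.2404]
orientation: [-2.456, 1.957, 0.001]
contact_force: [0.0, -0.4, 0.4]
grip_width: 0.0497
clock 8.175 tcp [ 0.6126 -0.2598  0.2406] yaw -77.14 F [-0.1  1.2 -0.5] w 50.2 j7 -1.06
shift [  1.    1.1 162.6] turn [-0.02  0.01  0.16]
[(300, [385.3, 324.4], [374, 314, 20, 25])] [(182, [433.7, 172.6], [417, 165, 33, 17])]
```

View pics/s6.png

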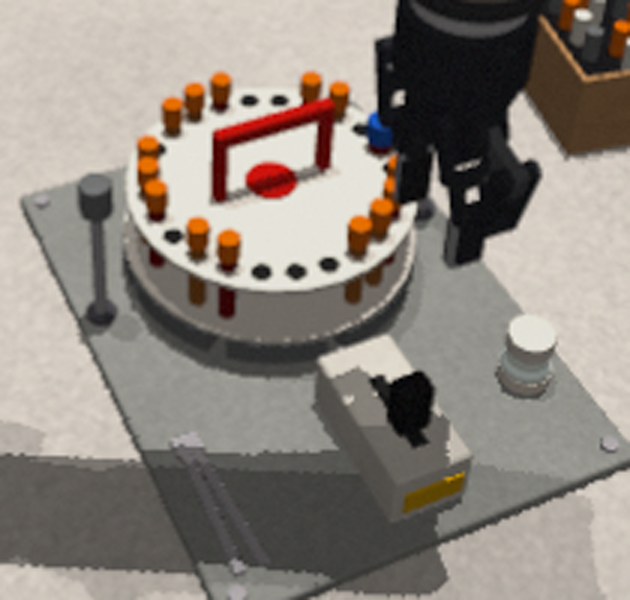

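The gripper is over the lock, with the carousel unchanged and the grip at zoomed (410,405). I'll come down part way to just above the grip's top and check alignment.

```bash
python3 -m handwheel '1 1 40 0 0 0 50;1 1 85 0 0 0 50;1 1 115 0 0 0 50;1 1 115 0 0 0 50;1 1 115 0 0 0 50'
python3 - <<'E'
from h import *
S,T=grab_frame("side"),grab_frame("top")
go([.6118,-.261,.078],12.7-90)
cv2.imwrite("pics/s7.png",cv2.resize(S["pixels"][250:370,310:460,::-1],None,fx=5,fy=5,interpolation=cv2.INTER_CUBIC))
cv2.imwrite("pics/t7.png",cv2.resize(T["pixels"][120:240,370:520,::-1],None,fx=5,fy=5,interpolation=cv2.INTER_CUBIC))
E
```

```text
clock: 8.8
tcp_pos: [0.6127, -0.2623, 0.1269]
orientation: [-2.454, 1.96, -0.003]
contact_force: [0.4, -1.0, -0.1]
grip_width: 0.05
clock 8.9 tcp [ 0.613  -0.2626  0.1274] yaw -77.23 F [0.2 0.1 0.5] w 49.9 j7 -1.07
shift [-1.9  0.9 49.4] turn [-0.17 -0.1   0.07]
```

View pics/s7.png

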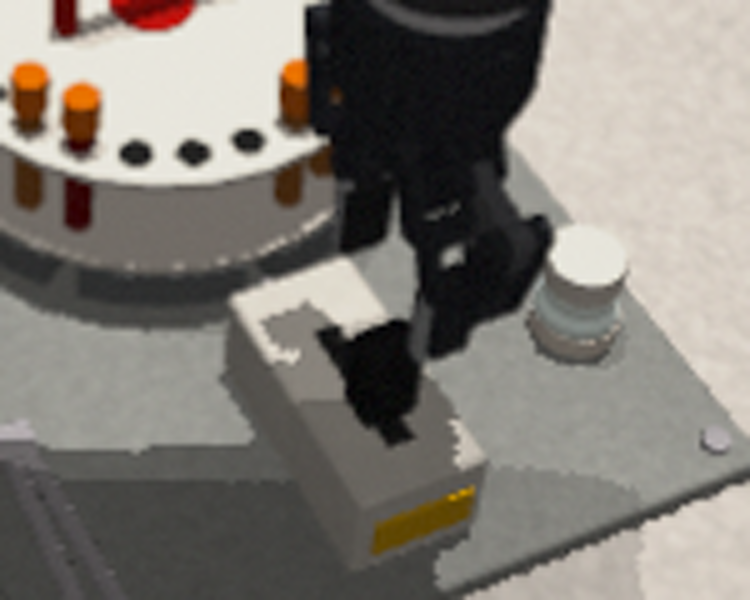

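View pics/t7.png

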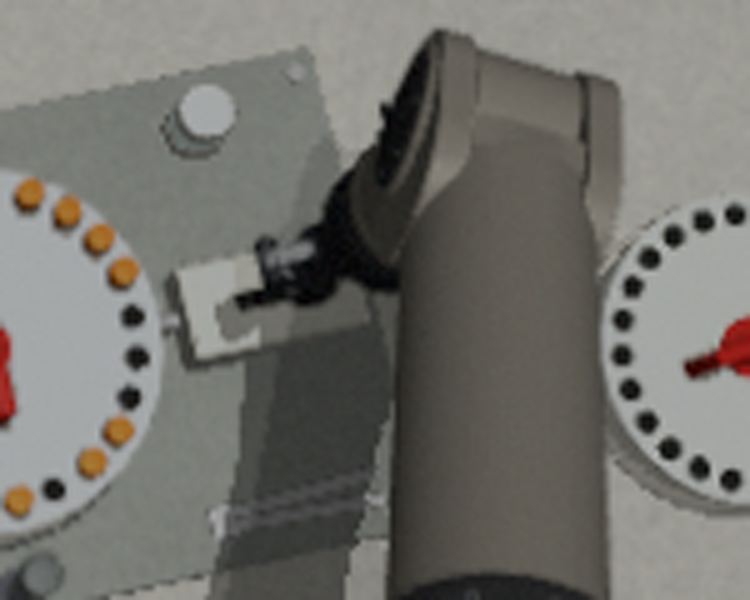

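The fingers are just above and around the grip. Continuing down in two steps, watching the force.

```bash
python3 -m handwheel '-2 1 15 0 0 0 50;-2 1 28 0 0 0 50;-2 1 28 0 0 0 50'; python3 -m handwheel '0 0 10 0 0 0 50;0 0 20 0 0 0 50;0 0 20 0 0 0 50;0 0 20 0 0 0 50';python3 - <<'E'
from h import *
S=grab_frame("side")
go([.6118,-.261,.078],12.7-90)
cv2.imwrite("pics/s8.png",cv2.resize(S["pixels"][250:370,310:460,::-1],None,fx=5,fy=5,interpolation=cv2.INTER_CUBIC))
E
```

```text
clock: 9.28
tcp_pos: [0.609, -0.2601, 0.0954]
orientation: [2.454, -1.96, -0.005]
contact_force: [-1.1, 0.3, -0.8]
grip_width: 0.0498
clock: 9.78
tcp_pos: [0.6104, -0.2606, 0.0774]
orientation: [-2.454, 1.961, -0.0]
contact_force: [-0.1, -0.0, -0.4]
grip_width: 0.0498
clock 9.825 tcp [ 0.6105 -0.2607  0.0776] yaw -77.24 F [ 0.4  0.2 -0. ] w 49.9 j7 -1.08
shift [ 0.6 -1.2 -0.4] turn [-0.03 -0.02  0.06]
```

View pics/s8.png

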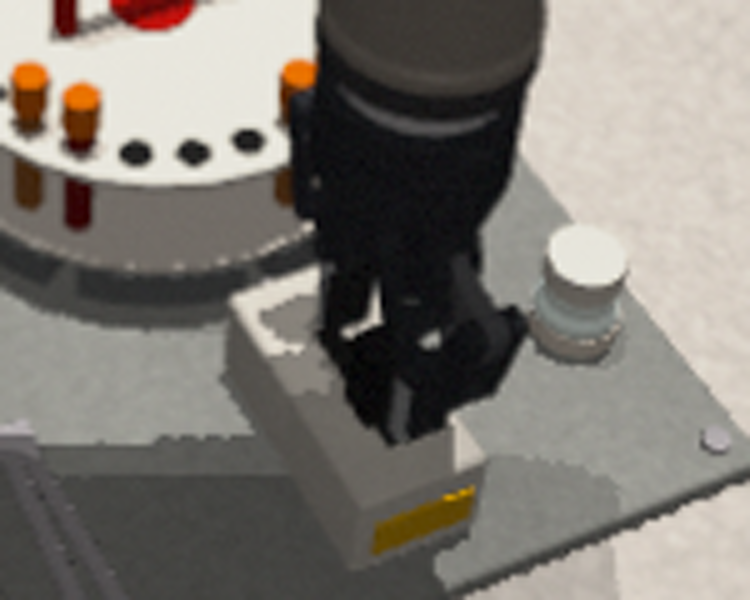

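The fingers are around the grip with no contact force. Closing now.

```bash
python3 -m handwheel '0 0 0 0 0 0 16;0 0 0 0 0 0 16;0 0 0 0 0 0 16;0 0 0 0 0 0 16;0 0 0 0 0 0 16' 25
python3 - <<'E'
from h import *
go([.6118,-.261,.078],12.7-90)
E
```

```text
clock: 10.45
tcp_pos: [0.6106, -0.2609, 0.0778]
orientation: [-2.454, 1.961, -0.001]
contact_force: [-0.4, -0.4, 3.9]
grip_width: 0.0196
clock 10.45 tcp [ 0.6106 -0.2609  0.0778] yaw -77.25 F [-0.4 -0.4  3.9] w 19.6 j7 -1.08
shift [ 0.4 -1.2 -0.2] turn [-0.04 -0.03  0.05]
```

Gripped, with the opening at 19.6 mm on the 20 mm grip. I'll slide 25 mm slowly first, then look at the force.

```bash
python3 -m handwheel '-4 0 0 0 0 0 16;-9 0 0 0 0 0 16;-14 0 0 0 0 0 16;-19 0 0 0 0 0 16;-23 0 0 0 0 0 16;-25 0 0 0 0 0 16;-25 0 0 0 0 0 16;-25 0 0 0 0 0 16'
python3 - <<'E'
from h import *
p=np.array([.6106,-.2609]); a=np.radians(HD); q=readout.get_obs()
print("travel mm",1e3*(q["tcp_pos"][:2]-p)@[-np.sin(a),np.cos(a)],q["contact_force"],q["grip_width"])
E
```

```text
clock: 11.45
tcp_pos: [0.6052, -0.2369, 0.0778]
orientation: [2.454, -1.961, 0.003]
contact_force: [1.3, -3.8, 5.0]
grip_width: 0.0192
travel mm 24.621203928145245 [ 1.27053877 -3.76791199  5.04430959] 0.019224113010516564
```

Travel is 24.6 mm with only friction-level force. Pushing gently on to the stop.

```bash
python3 -m handwheel '-3 0 0 0 0 0 16;-6 0 0 0 0 0 16;-8 0 0 0 0 0 16;-9 0 0 0 0 0 16;-9 0 0 0 0 0 16;-9 0 0 0 0 0 16;-9 0 0 0 0 0 16'
python3 - <<'E'
from h import *
p=np.array([.6106,-.2609]); a=np.radians(HD); q=readout.get_obs()
print("travel mm",1e3*(q["tcp_pos"][:2]-p)@[-np.sin(a),np.cos(a)],q["contact_force"],q["grip_width"])
E
```

```text
clock: 12.32
tcp_pos: [0.605, -0.2365, 0.0779]
orientation: [2.447, -1.964, 0.019]
contact_force: [11.8, -22.6, -7.3]
grip_width: 0.0194
travel mm 25.02964351585464 [ 11.77892824 -22.55324934  -7.31383242] 0.019366555562827553
```

Travel stopped at 25 mm against 25 N, which is short of 30. I need to find out whether this is the stop or an obstruction.

```bash
python3 -m handwheel '4 0 0 0 0 0 16;6 0 0 0 0 0 16'
python3 - <<'E'
from h import *
S,T=grab_frame("side"),grab_frame("top")
go([.605,-.2365,.078],12.7-90)
cv2.imwrite("pics/s9.png",cv2.resize(S["pixels"][210:360,300:460,::-1],None,fx=4,fy=4,interpolation=cv2.INTER_CUBIC))
cv2.imwrite("pics/t9.png",cv2.resize(T["pixels"][120:260,310:490,::-1],None,fx=4,fy=4,interpolation=cv2.INTER_CUBIC))
E
```

```text
clock: 12.58
tcp_pos: [0.6051, -0.2368, 0.0778]
orientation: [2.452, -1.963, 0.007]
contact_force: [3.0, -6.2, 3.1]
grip_width: 0.0195
clock 12.675 tcp [ 0.6051 -0.2367  0.0778] yaw -77.35 F [  3.5 -10.5   2.2] w 19.7 j7 -1.12
shift [-0.2  0.1 -0.2] turn [-0.12 -0.26 -0.05]
```

View pics/s9.png

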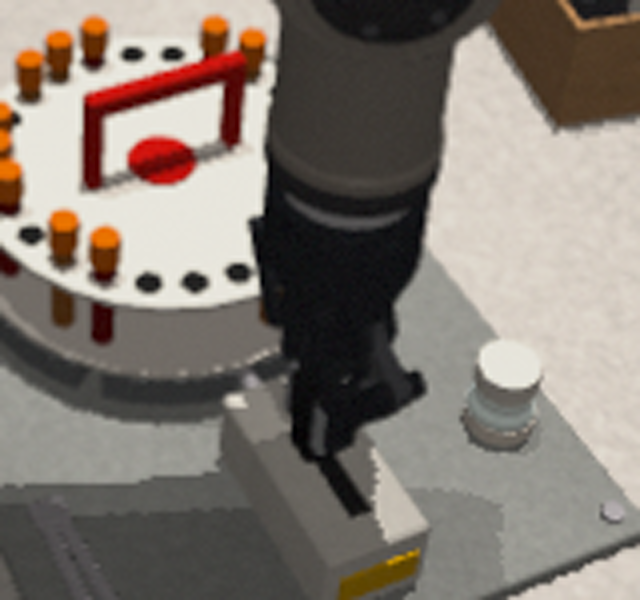

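View pics/t9.png

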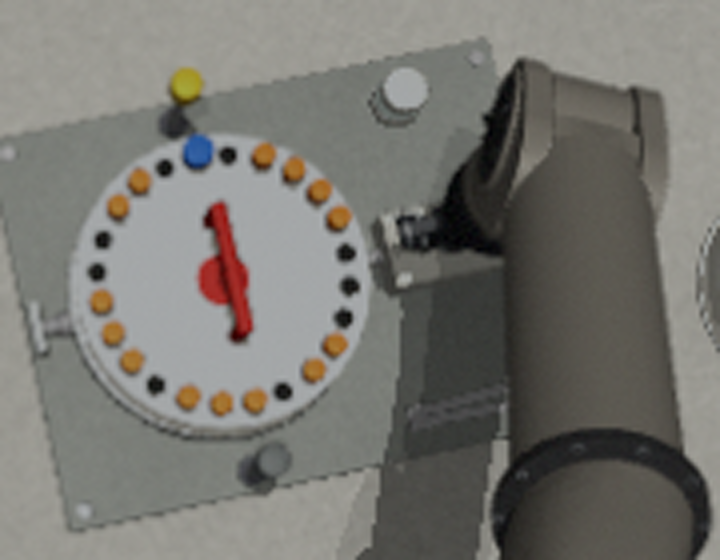

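```bash
python3 - <<'E'
from h import *
T=grab_frame("top");S=grab_frame("side")
a=np.radians(HD)
def st(p): d=p[:2]-AX; return (np.array([[np.cos(a),np.sin(a)],[-np.sin(a),np.cos(a)]])@d*1e3).round(1)
t=lambda x,y:(x/4.5+294.6,y/4.2+119.6); s=lambda x,y:(x/3+249.7,y/3+189.7); s9=lambda x,y:(x/4+299.6,y/4+209.6)
for n,f,uv,z in(("slot front t1",T,t(550,252),.061),("slot front s1",S,s(372,378),.061),("slot rear s1",S,s(422,443),.061),("slot rear s9",S,s9(368,514),.061),
 ("bolt tip t1",T,t(487,268),.04),("housing rear s1",S,s(470,460),.06),("housing front s1",S,s(317,350),.06),("housing front s1 R",S,s(388,336),.06)): print(n,st(onz(f,uv,z)))
B=(100,120,50),(125,255,255); bt=blobs(mask(T,*B,(340,140,420,240)))[0]
print("blue top view st",bt,st(onz(T,bt[1],.127)),"initial",st(onz(T,(334.1,191.1),.127)))
m=mask(T,(0,180,50),(4,255,255),(340,150,400,220)); print(st(onz(T,blobs(m)[0][1],.14)))
y=[("yel",(356.1,140.7),.138),]
for n,u,z in y: print(n,st(onz(T,u,z)))
E
cat > /dev/null
```

```text
slot front t1 [-1.000e-01 -1.675e+02]
slot front s1 [  -2.4 -169.1]
slot rear s1 [   1.7 -229.5]
slot rear s9 [   3.1 -232. ]
bolt tip t1 [  -0.2 -126.2]
housing rear s1 [  24.3 -253.1]
housing front s1 [ -25.6 -131.1]
housing front s1 R [  27.1 -140.1]
blue top view st (46, [359.0, 157.5], [356, 154, 7, 8]) [92.8  2.2] initial [ 9.8 96.2]
[-3.4  3.8]
yel [142.1   0.7]
```

Run:
```python
import cv2
a=cv2.imread("pics/top0.png")[150:215,360:460]; cv2.imwrite("pics/z1.png",cv2.resize(a,None,fx=7,fy=7,interpolation=cv2.INTER_LANCZOS4))
from h import *
a=grab_frame("top")["pixels"][150:215,360:460,::-1]; cv2.imwrite("pics/z2.png",cv2.resize(a,None,fx=7,fy=7,interpolation=cv2.INTER_LANCZOS4))
```

```text
(no output)
```

View pics/z1.png

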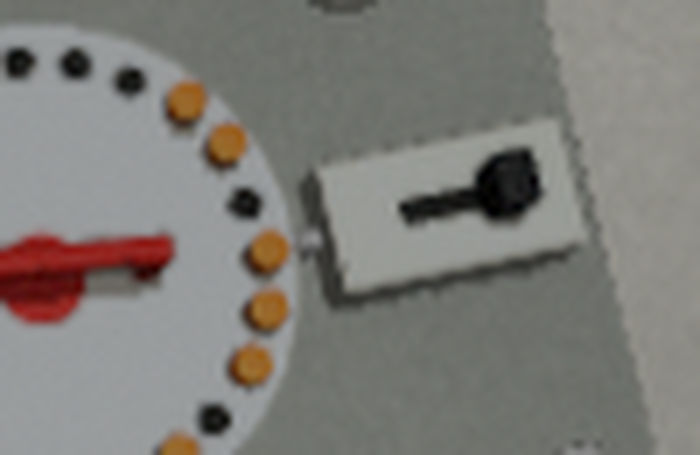

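View pics/z2.png

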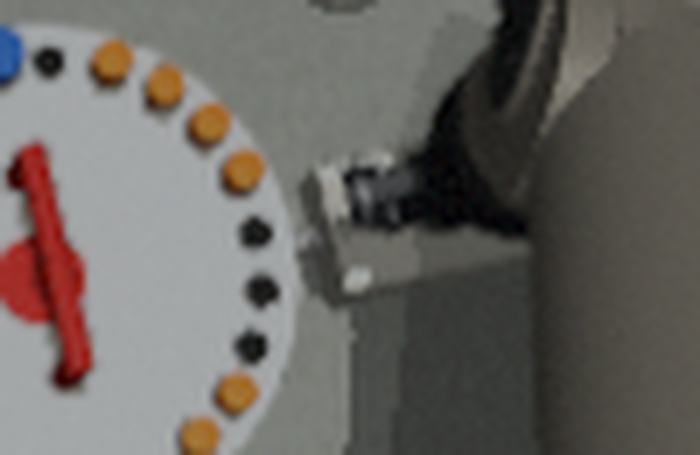

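Run:
```python
import cv2,numpy as np
from h import *
S=grab_frame("side")["pixels"][:,:,::-1]
a=cv2.imread("pics/side0.png")
r=[cv2.resize(i[270:330,320:400],None,fx=8,fy=8,interpolation=cv2.INTER_CUBIC) for i in(a,S)]
r=[np.clip(i.astype(float)*1.8,0,255).astype(np.uint8) for i in r]
cv2.imwrite("pics/z3.png",r[0]);cv2.imwrite("pics/z4.png",r[1])
```

```text
(no output)
```

View pics/z3.png

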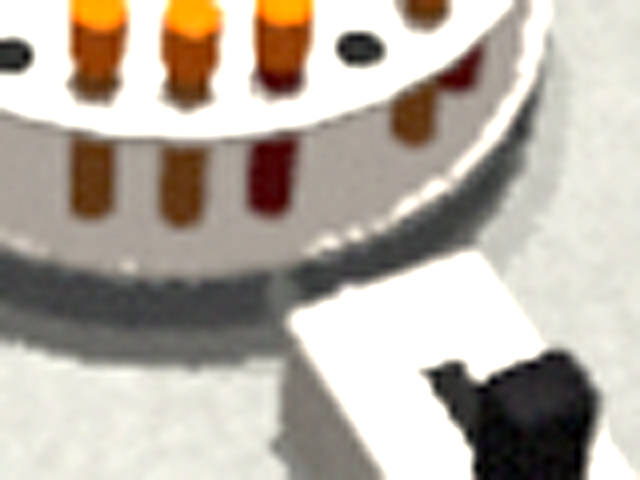

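View pics/z4.png

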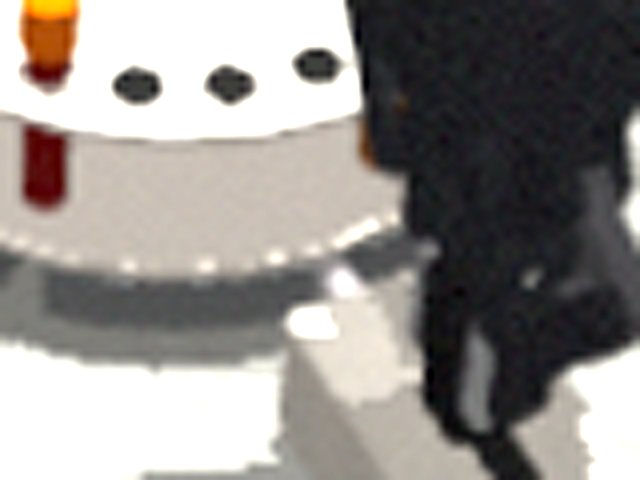

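Run:
```python
from h import *
S=grab_frame("side");T=grab_frame("top"); a=np.radians(HD)
def w(x,y,z): return [AX[0]+x*np.cos(a)-y*np.sin(a),AX[1]+x*np.sin(a)+y*np.cos(a),z]
for n,p in {"hfl":(-.03,-.136,.06),"hfr":(.03,-.136,.06),"b136_50":(0,-.136,.05),"b136_35":(0,-.136,.035),"rim_50":(0,-.115,.05),"rim_35":(0,-.115,.035),"rim_25":(0,-.115,.025),"rim-22.5":(-.115*np.sin(np.radians(22.5)),-.115*np.cos(np.radians(22.5)),.035),"rim-45":(-.115*.7071,-.115*.7071,.035)}.items():
    q=proj(S,w(*p)); t=proj(T,w(*p)); print(n,"z4px",((q-[319.6,269.6])*8).round(),"z2px",((t-[359.6,149.6])*7).round())
```

```text
hfl z4px [280. 313.] z2px [348. 290.]
hfr z4px [477. 243.] z2px [316. 159.]
b136_50 z4px [377. 302.] z2px [328. 228.]
b136_35 z4px [373. 338.] z2px [321. 233.]
rim_50 z4px [340. 246.] z2px [282. 238.]
rim_35 z4px [336. 282.] z2px [276. 243.]
rim_25 z4px [334. 306.] z2px [273. 246.]
rim-22.5 z4px [179. 310.] z2px [280. 342.]
rim-45 z4px [ 17. 287.] z2px [245. 435.]
```

Run:
```python
from h import *
T=grab_frame("top");S=grab_frame("side")
# orange/blue caps: fit circle centre & check 8-fold; use bar top via brightest red
h=cv2.cvtColor(T["pixels"],cv2.COLOR_RGB2HSV)
m=mask(T,(0,180,50),(6,255,255),(340,160,390,215))
ys,xs=np.nonzero(m); v=h[ys,xs,2]; print(len(xs),np.percentile(v,[10,50,90]))
P=np.array([onz(T,(x,y),.165)[:2] for x,y in zip(xs,ys)])
for n,I in(("top",T),("side",S)):
    b=(340,140,410,240) if n=="top" else (295,200,450,330)
    c=[q for q in blobs(mask(I,(5,150,90),(18,255,255),b),40) if q[0]>8]
    print(n,len(c))
u,s,vt=np.linalg.svd(P-P.mean(0)); print("red PCA bearing",np.degrees(np.arctan2(vt[0][1],vt[0][0]))%180-HD)
# circle fit of caps in top view at z=.127 (top-view blobs)
c=[q for q in blobs(mask(T,(5,150,90),(18,255,255),(320,140,410,240)),40) if q[0]>10]
Q=np.array([onz(T,q[1],.127)[:2] for q in c]); A=np.c_[2*Q,np.ones(len(Q))]; sol=np.linalg.lstsq(A,(Q**2).sum(1),rcond=None)[0]
cen=sol[:2]; print("cap centre",cen,"r",np.sqrt(sol[2]+cen@cen),len(Q))
b=onz(T,blobs(mask(T,(100,120,50),(125,255,255),(340,140,420,240)))[0][1],.127)[:2]
y=onz(T,(356.1,140.7),.138)[:2]
print("blue brg",np.degrees(np.arctan2(*(b-cen)[::-1])),"post brg",np.degrees(np.arctan2(*(y-cen)[::-1])))
```

```text
192 [ 97.1 151.  162. ]
top 11
side 7
red PCA bearing -1.5447563798267474
cap centre [ 0.56307092 -0.05420468] r 0.0946675328857043 14
blue brg 12.979805156491894 post brg 12.282320976831596
```

The carousel's bearing agrees with the post line to within about 0.5° (cap-circle fit), so a notch should be facing the bolt. A firmer push will show whether this is a hard stop.

```bash
python3 -m handwheel '-4 0 0 0 0 0 16;-7 0 0 0 0 0 16;-9 0 0 0 0 0 16;-9 0 0 0 0 0 16;-9 0 0 0 0 0 16' 50
python3 - <<'E'
from h import *
p=np.array([.6106,-.2609]); a=np.radians(HD); q=readout.get_obs()
print("travel mm",1e3*(q["tcp_pos"][:2]-p)@[-np.sin(a),np.cos(a)],q["contact_force"],np.degrees(Ro.from_rotvec(q["orientation"]).as_matrix()[:,2]),q["grip_width"])
E
```

```text
clock: 13.7
tcp_pos: [0.605, -0.2363, 0.078]
orientation: [2.445, -1.965, 0.025]
contact_force: [14.6, -29.3, -12.1]
grip_width: 0.0196
travel mm 25.208913788534183 [ 14.61884693 -29.33751831 -12.12514473] [  0.54469238  -0.7861251  -57.28779685] 0.019600254834354718
```

That is a hard stop: 33 N moved it only 0.2 mm. I'll unload, release, lift away, and measure the grip's travel by camera.

```bash
python3 -m handwheel '5 0 0 0 0 0 16;9 0 0 0 0 0 16;11 0 0 0 0 0 22;11 0 0 0 0 0 30;11 0 0 0 0 0 40;11 0 0 0 0 0 40;11 0 0 0 0 0 40' 25
python3 - <<'E'
from h import *
go([.605,-.2365,.2],12.7-90)
E
```

```text
clock: 14.58
tcp_pos: [0.6044, -0.2347, 0.0772]
orientation: [-2.455, 1.96, 0.001]
contact_force: [-0.7, -0.4, -1.0]
grip_width: 0.04
clock 14.575 tcp [ 0.6044 -0.2347  0.0772] yaw -77.21 F [-0.7 -0.4 -1. ] w 40.0 j7 -1.11
shift [   1.8   -0.2 -122.9] turn [0.02 0.03 0.09]
```

```bash
python3 -m handwheel '0 0 -30 0 0 0 40;0 0 -75 0 0 0 40;0 0 -120 0 0 0 40;40 0 -150 0 0 0 40;90 0 -150 0 0 0 40;140 0 -150 0 0 0 40;180 0 -150 0 0 0 40;200 0 -150 0 0 0 40;200 0 -150 0 0 0 40'
python3 - <<'E'
from h import *
S,T=grab_frame("side"),grab_frame("top")
cv2.imwrite("pics/s10.png",cv2.resize(S["pixels"][190:390,250:460,::-1],None,fx=3,fy=3,interpolation=cv2.INTER_CUBIC))
cv2.imwrite("pics/t10.png",cv2.resize(T["pixels"][150:215,360:460,::-1],None,fx=7,fy=7,interpolation=cv2.INTER_LANCZOS4))
go([.6,-.2,.2],0)
E
```

```text
clock: 15.7
tcp_pos: [0.6478, -0.432, 0.2265]
orientation: [2.451, -1.963, -0.001]
contact_force: [-0.0, 0.2, -0.1]
grip_width: 0.0399
clock 15.8 tcp [ 0.6488 -0.429   0.227 ] yaw -77.19 F [0.4 0.5 0.2] w 40.0 j7 -0.85
shift [-234.    -3.1   27.3] turn [-5.000e-02  6.000e-02 -7.719e+01]
```

View pics/s10.png

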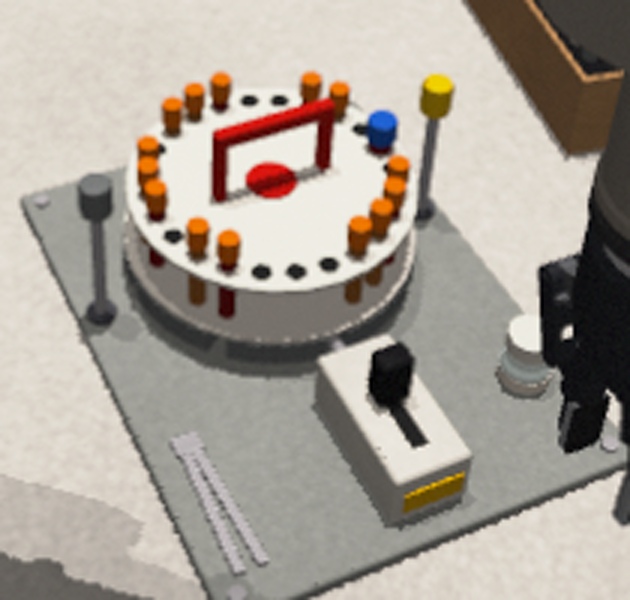

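View pics/t10.png

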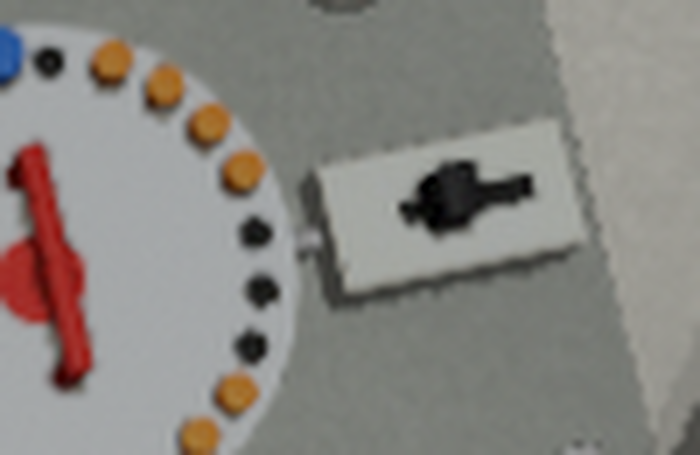

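Both views show the grip moved forward in its slot, at zoomed top (450,195) against (510,180) before. Now I'll measure that travel and look closely at the bolt and rim notch.

Run:
```python
from h import *
S,T=grab_frame("side"),grab_frame("top")
i=S["pixels"][265:325,285:385,::-1]
i=np.clip(cv2.resize(i,None,fx=8,fy=8,interpolation=cv2.INTER_CUBIC).astype(float)*2,0,255).astype(np.uint8)
cv2.imwrite("pics/z5.png",i)
i=cv2.imread("pics/side0.png")[265:325,285:385]
i=np.clip(cv2.resize(i,None,fx=8,fy=8,interpolation=cv2.INTER_CUBIC).astype(float)*2,0,255).astype(np.uint8)
cv2.imwrite("pics/z6.png",i)
a=np.radians(HD)
def st(p): d=p[:2]-AX; return (np.array([[np.cos(a),np.sin(a)],[-np.sin(a),np.cos(a)]])@d*1e3).round(1)
K2=(0,0,0),(180,255,40)
s0=cv2.imread("pics/side0.png")[:,:,::-1].copy(); t0=cv2.imread("pics/top0.png")[:,:,::-1].copy()
for n,p,f in(("s0",s0,S),("s1",S["pixels"],S)):
    m=mask({"pixels":p},*K2,(365,298,405,345)); b=blobs(m)[0]; x,y,w_,h_=b[2]
    mm=cv2.morphologyEx(m,cv2.MORPH_OPEN,np.ones((7,7))); bb=blobs(mm)[0]; print(n,b,bb)
    x,y,w_,h_=bb[2]; print("  top centre approx", st(onz(S,(x+w_/2-.5,y+4.5),.104)),"centroid@.083",st(onz(S,bb[1],.083)))
for n,p in(("t0",t0),("t1",T["pixels"])):
    m=mask({"pixels":p},*K2,(405,165,455,192)); mm=cv2.morphologyEx(m,cv2.MORPH_OPEN,np.ones((5,5))); bb=blobs(mm)[0]; print(n,bb,st(onz(T,bb[1],.095)))
```

```text
s0 (295, [385.3, 324.2], [374, 314, 20, 24]) (250, [385.8, 324.3], [378, 316, 16, 19])
  top centre approx [  -7.  -217.5] centroid@.083 [  -1.  -212.2]
s1 (279, [380.6, 317.6], [373, 305, 18, 33]) (221, [379.8, 314.8], [374, 306, 13, 19])
  top centre approx [  -4.5 -191.7] centroid@.083 [-1.000e-01 -1.868e+02]
t0 (62, [431.7, 176.1], [428, 172, 8, 9]) [  -3.1 -206.8]Traceback (most recent call last):
  File "<stdin>", line 18, in <module>
IndexError: list index out of range
```

View pics/z5.png

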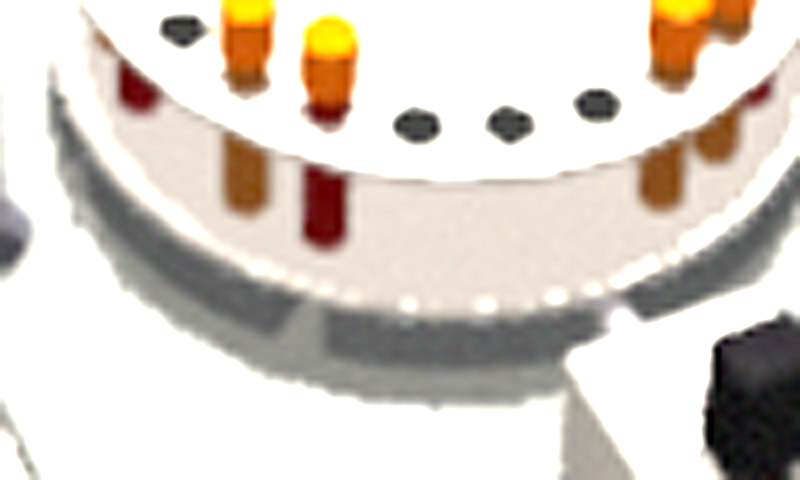

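View pics/z6.png

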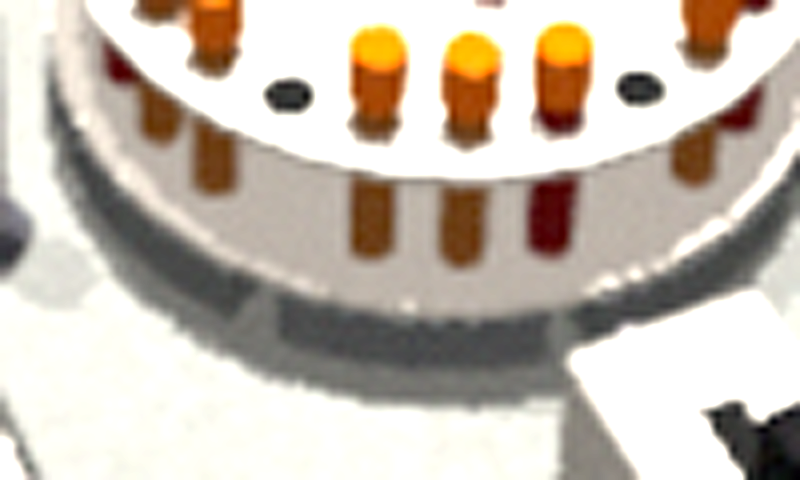

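The bolt now fills the rim notch (silver at zoomed (620,310)), and the camera gives about 25.5 mm of travel. The jaws' body came near the carousel during the slide. To rule out that it was the body that stopped, I'll push again from behind with closed fingers, which keeps the gripper about 25 mm further back.

Run:
```python
from h import *
a=np.radians(HD)
for y in(-.235,-.205): 
    p=AX+np.array([-y*np.sin(a),y*np.cos(a)]); print(p); go([*p,.14],12.7-90)
```

```text
[ 0.61716386 -0.28475062]
clock 15.9 tcp [ 0.6492 -0.4283  0.2274] yaw -77.13 F [0.7 0.6 0.6] w 40.4 j7 -0.85
shift [-147.    -0.8   87.6] turn [-0.03  0.06  0.17]
[ 0.61056847 -0.25548458]
clock 15.9 tcp [ 0.6492 -0.4283  0.2274] yaw -77.13 F [0.7 0.6 0.6] w 40.4 j7 -0.85
shift [-177.    -0.9   87.6] turn [-0.03  0.06  0.17]
```

```bash
python3 -m handwheel '-20 -1 0 0 0 0 0;-60 -1 20 0 0 0 0;-100 -1 50 0 0 0 0;-130 -1 75 0 0 0 0;-147 -1 87 0 0 0 0;-147 -1 87 0 0 0 0;-147 -1 87 0 0 0 0;-147 -1 87 0 0 0 0'
python3 - <<'E'
from h import *
go([.6172,-.2848,.076],12.7-90)
S=grab_frame("side");cv2.imwrite("pics/s11.png",cv2.resize(S["pixels"][210:360,300:460,::-1],None,fx=4,fy=4,interpolation=cv2.INTER_CUBIC))
E
```

```text
clock: 16.9
tcp_pos: [0.6177, -0.2887, 0.1414]
orientation: [2.453, -1.963, 0.004]
contact_force: [-0.6, -0.4, 1.0]
grip_width: -0.0005
clock 16.9 tcp [ 0.6177 -0.2887  0.1414] yaw -77.35 F [-0.6 -0.4  1. ] w -0.5 j7 -1.03
shift [-4.  -0.2 65.4] turn [-0.08 -0.11 -0.05]
```

View pics/s11.png

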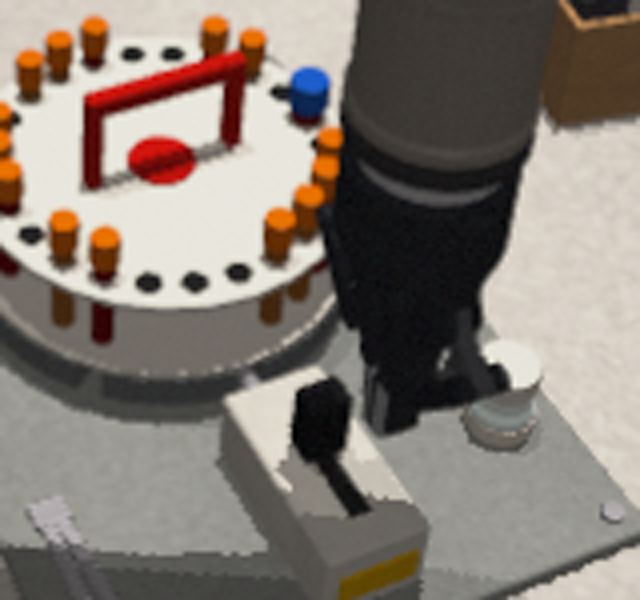

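Closed fingers hang behind the grip and clear of the jar. I'll go down to z = 0.076 behind it, then push.

```bash
python3 -m handwheel '0 0 15 0 0 0 0;0 0 35 0 0 0 0;0 0 52 0 0 0 0;0 0 63 0 0 0 0;0 0 63 0 0 0 0;0 0 63 0 0 0 0'; python3 -m handwheel '-5 0 0 0 0 0 0;-10 0 0 0 0 0 0;-15 0 0 0 0 0 0;-20 0 0 0 0 0 0;-20 0 0 0 0 0 0;-20 0 0 0 0 0 0'
python3 - <<'E'
from h import *
go([.6106,-.2555,.076],12.7-90)
E
```

```text
clock: 17.7
tcp_pos: [0.6176, -0.2869, 0.0778]
orientation: [-2.454, 1.961, -0.001]
contact_force: [-0.7, -0.1, -0.0]
grip_width: -0.0002
clock: 18.45
tcp_pos: [0.6128, -0.2674, 0.0773]
orientation: [2.454, -1.961, 0.0]
contact_force: [-0.7, -0.6, 0.0]
grip_width: -0.0001
clock 18.45 tcp [ 0.6128 -0.2674  0.0773] yaw -77.25 F [-0.7 -0.6  0. ] w -0.1 j7 -1.06
shift [-12.1  -0.5   1.3] turn [ 0.   -0.01  0.05]
```

```bash
python3 -m handwheel '-4 0 0 0 0 0 0;-8 0 0 0 0 0 0;-11 0 0 0 0 0 0;-14 0 0 0 0 0 0;-14 0 0 0 0 0 0;-14 0 0 0 0 0 0'
python3 - <<'E'
from h import *
go([.6106,-.2555,.076],12.7-90)
E
```

```text
clock: 19.2
tcp_pos: [0.6109, -0.2597, 0.0775]
orientation: [2.449, -1.964, 0.013]
contact_force: [7.5, -13.6, -9.2]
grip_width: 0.0001
clock 19.2 tcp [ 0.6109 -0.2597  0.0775] yaw -77.45 F [  7.5 -13.6  -9.2] w 0.1 j7 -1.08
shift [-4.2 -0.6  1.5] turn [-0.18 -0.48 -0.15]
```

```bash
python3 -m handwheel '-2 0 0 0 0 0 0;-4 0 0 0 0 0 0;-6 0 0 0 0 0 0;-6 0 0 0 0 0 0;-6 0 0 0 0 0 0'
python3 - <<'E'
from h import *
go([.6106,-.2555,.076],12.7-90); print(readout.get_obs()["moment"])
S=grab_frame("side");cv2.imwrite("pics/s12.png",cv2.resize(S["pixels"][210:360,300:460,::-1],None,fx=4,fy=4,interpolation=cv2.INTER_CUBIC))
E
```

```text
clock: 19.82
tcp_pos: [0.6108, -0.2595, 0.0778]
orientation: [2.444, -1.966, 0.025]
contact_force: [13.6, -25.4, -16.7]
grip_width: 0.0
clock 19.825 tcp [ 0.6108 -0.2595  0.0778] yaw -77.64 F [ 13.6 -25.4 -16.7] w 0.0 j7 -1.09
shift [-3.9 -0.7  1.7] turn [-0.34 -0.9  -0.34]
[-5.22060059 -2.64502891 -0.1054078 ]
```

View pics/s12.png

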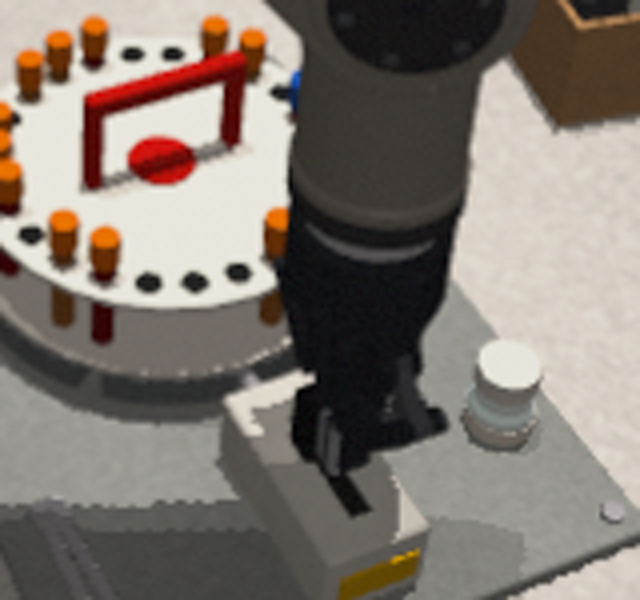

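The same hard stop, with the gripper well back: under 0.2 mm of movement at 29 N. Travel from the start was only 25 mm, though, so either the slide started about 5 mm in or something blocks the bolt. A direct check is to grip it, draw it fully back, and measure the total stroke, which must be 30 mm. There is time for that.

```bash
python3 -m handwheel '10 0 0 0 0 0 0;22 0 0 0 0 0 0;28 0 0 0 0 0 0;28 0 -25 0 0 0 0;28 0 -50 0 0 0 30;28 0 -55 0 0 0 50;28 0 -55 0 0 0 50;28 0 -55 0 0 0 50'
python3 - <<'E'
from h import *
go([.605,-.2365,.125],12.7-90)
E
```

```text
clock: 20.88
tcp_pos: [0.6138, -0.2745, 0.1311]
orientation: [2.454, -1.96, -0.003]
contact_force: [0.6, -0.1, -0.0]
grip_width: 0.0499
clock 20.875 tcp [ 0.6138 -0.2745  0.1311] yaw -77.23 F [ 0.6 -0.1 -0. ] w 49.9 j7 -1.05
shift [-39.    0.2   6.1] turn [0.09 0.07 0.07]
```

```bash
python3 -m handwheel '-15 0 0 0 0 0 50;-32 0 0 0 0 0 50;-39 0 0 0 0 0 50;-39 0 5 0 0 0 50;-39 0 5 0 0 0 50'
python3 - <<'E'
from h import *
go([.605,-.2365,.078],12.7-90)
E
```

```text
clock: 21.5
tcp_pos: [0.6056, -0.2373, 0.1268]
orientation: [2.454, -1.961, -0.001]
contact_force: [-0.5, 0.1, 0.0]
grip_width: 0.05
clock 21.5 tcp [ 0.6056 -0.2373  0.1268] yaw -77.26 F [-0.5  0.1  0. ] w 50.0 j7 -1.1
shift [-1.   0.3 48.8] turn [ 0.05 -0.    0.04]
```

```bash
python3 -m handwheel '0 0 15 0 0 0 50;0 0 33 0 0 0 50;0 0 48 0 0 0 50;0 0 48 0 0 0 50;0 0 48 0 0 0 35;0 0 48 0 0 0 16;0 0 48 0 0 0 16;0 0 48 0 0 0 16;0 0 48 0 0 0 16' 40
python3 - <<'E'
from h import *
go([.605,-.2365,.078],12.7-90)
E
python3 -m handwheel '6 0 0 0 0 0 16;12 0 0 0 0 0 16;18 0 0 0 0 0 16;23 0 0 0 0 0 16;25 0 0 0 0 0 16;28 0 0 0 0 0 16;32 0 0 0 0 0 16;35 0 0 0 0 0 16;35 0 0 0 0 0 16;35 0 0 0 0 0 16'
python3 - <<'E'
from h import *
go([.605,-.2365,.078],12.7-90)
E
```

```text
clock: 22.62
tcp_pos: [0.6065, -0.2371, 0.0801]
orientation: [-2.454, 1.961, -0.002]
contact_force: [-0.4, 0.2, 4.8]
grip_width: 0.019
clock 22.625 tcp [ 0.6065 -0.2371  0.0801] yaw -77.24 F [-0.4  0.2  4.8] w 19.0 j7 -1.1
shift [-0.9  1.3  2.1] turn [-0.07 -0.03  0.06]
clock: 23.88
tcp_pos: [0.613, -0.2663, 0.08]
orientation: [-2.455, 1.956, 0.009]
contact_force: [-7.5, 11.3, 14.4]
grip_width: 0.0195
clock 23.875 tcp [ 0.613  -0.2663  0.08  ] yaw -77.1 F [-7.5 11.3 14.4] w 19.5 j7 -1.06
shift [-30.8   1.2   2.2] turn [0.09 0.35 0.2 ]
```

The stroke is 29.9 mm from the forward stop to the rear stop, so the forward stop was truly home and the slide had started about 5 mm in. Now pushing it back home.

```bash
python3 -m handwheel '-6 0 0 0 0 0 16;-12 0 0 0 0 0 16;-18 0 0 0 0 0 16;-24 0 0 0 0 0 16;-30 0 0 0 0 0 16;-35 0 0 0 0 0 16;-39 0 0 0 0 0 16;-41 0 0 0 0 0 16;-41 0 0 0 0 0 16;-41 0 0 0 0 0 16'
python3 - <<'E'
from h import *
go([.605,-.2365,.078],12.7-90)
E
```

```text
clock: 25.12
tcp_pos: [0.6063, -0.2364, 0.0801]
orientation: [2.45, -1.963, 0.013]
contact_force: [6.0, -12.2, -0.2]
grip_width: 0.0192
clock 25.125 tcp [ 0.6063 -0.2364  0.0801] yaw -77.4 F [  6.  -12.2  -0.2] w 19.2 j7 -1.11
shift [-0.2  1.3  2.1] turn [-0.2  -0.42 -0.1 ]
```

It is home against the stop at (0.6063, -0.2364) with 13.6 N. I'll ease off, open, lift and move away.

```bash
python3 -m handwheel '3 0 0 0 0 0 16;4 0 0 0 0 0 25;4 0 0 0 0 0 40;4 0 0 0 0 0 44;4 0 0 0 0 0 44'; python3 -m handwheel '0 0 -30 0 0 0 44;0 0 -75 0 0 0 44;0 0 -120 0 0 0 44;40 0 -150 0 0 0 44;90 0 -150 0 0 0 44;140 0 -150 0 0 0 44;180 0 -150 0 0 0 44;200 0 -150 0 0 0 44;200 0 -150 0 0 0 44;200 0 -150 0 0 0 44'
python3 - <<'E'
from h import *
S,T=grab_frame("side"),grab_frame("top")
cv2.imwrite("pics/s13.png",S["pixels"][:,:,::-1])
cv2.imwrite("pics/s13z.png",cv2.resize(S["pixels"][190:390,250:460,::-1],None,fx=3,fy=3,interpolation=cv2.INTER_CUBIC))
m=mask(S,(0,0,0),(180,255,40),(365,298,405,345)); mm=cv2.morphologyEx(m,cv2.MORPH_OPEN,np.ones((7,7))); print(blobs(mm)[0])
bs=blobs(mask(S,(100,120,50),(125,255,255),(300,190,450,300)))[0];bt=blobs(mask(T,(100,120,50),(125,255,255),(340,140,420,240)))[0]
b,e=tri(T,bt[1],S,bs[1]); a=np.radians(HD); d=b[:2]-AX; print(bs,bt,b,e,"blue st y mm",1e3*(-d[0]*np.sin(a)+d[1]*np.cos(a)), "to post",np.linalg.norm(b[:2]-[.7044,-.0236]))
print({k:readout.get_obs()[k] for k in("clock","tcp_pos","contact_force","qvel")})
E
```

```text
clock: 25.75
tcp_pos: [0.6053, -0.2345, 0.079]
orientation: [2.455, -1.96, -0.001]
contact_force: [0.1, -0.2, -0.3]
grip_width: 0.044
clock: 27.0
tcp_pos: [0.6499, -0.4284, 0.2291]
orientation: [-2.455, 1.959, 0.001]
contact_force: [0.1, 0.8, 0.5]
grip_width: 0.0441
(221, [379.8, 314.8], [374, 306, 13, 19])
(98, [376.7, 232.5], [372, 227, 10, 12]) (46, [359.0, 157.5], [356, 154, 7, 8]) [ 0.65775313 -0.03375485  0.11991909] 0.0014415133150274574 blue st y mm 0.9316433028070323 to post 0.04773941558655336
{'clock': 27.1, 'tcp_pos': array([ 0.65012336, -0.42818454,  0.22952965]), 'contact_force': array([-0.08387138, -0.24730611, -0.02549549]), 'qvel': array([ 0.00022676, -0.00224519,  0.00306748, -0.00140976,  0.00116543,
       -0.00025717,  0.00068855])}
```

View pics/s13.png

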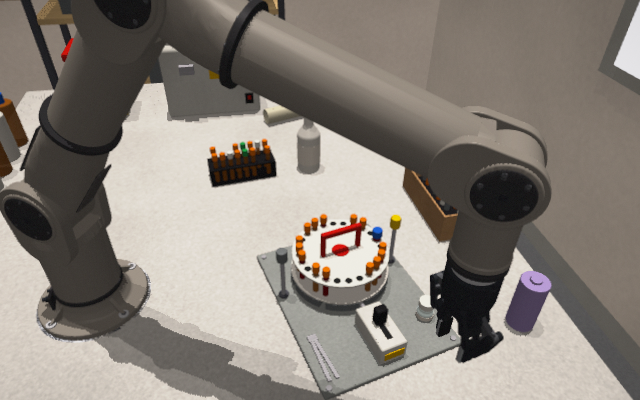

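View pics/s13z.png

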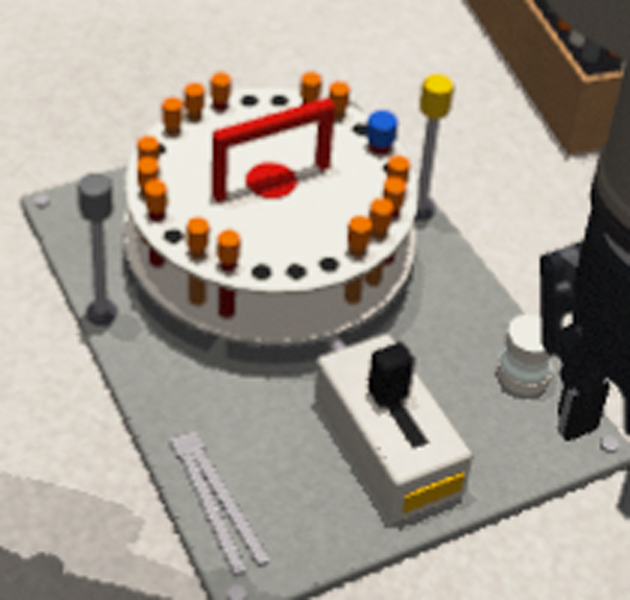

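The final view shows the blue cap (377,232) at the yellow post (395,221), the grip at the front of its slot (380,315), and the jar and forceps where they started. The arm is clear with no contact force, so I'm handing in.

```bash
python3 -c "
from bench import workorder; print(workorder.hand_in())"
```

```text
the job is handed in; nothing more can be done
None
```

I turned the carousel about 83° clockwise by its red handle, so the blue-capped tube now stands at the yellow-headed post. I then slid the lock home, let go and backed the arm away. I handed in at about 27 s; no verdict is shown.

- **Carousel:** the last camera check put the blue cap about 1 mm sideways of the line to the post and 48 mm from it. The reading was the same before and after locking, so it is at rest. Rougher single-view estimates gave up to about 2 mm and 1.5°, which disagrees slightly but is within the limit.
- **Lock:** it stopped after only 25 mm of travel, so I checked whether it was really home:
    - Pushing at about 30 N, both gripped and from behind, moved it less than 0.2 mm.
    - I then drew it fully back, which gave a 29.9 mm stroke between its stops. It had therefore started about 5 mm in.
    - I pushed it home again. Its final picture matches the earlier home position to the pixel.
- **Other things:** the jar and forceps look unmoved in the pictures, and so do the rack and bottle. I did not measure their positions. The arm showed no contact force at the end.

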